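# Clamp the red-levered fence stop against the vee block

### The job

On the stop rail, slide the loose stop with the red lever along the rail until its nose is up against the vee block, then flip its red lever fully over to the back to clamp it there, and let go. Leave the vee block standing where it is, against the other stop with the black lever.

Things in the scene. Friction and masses are not known exactly. Their poses are not given: they have to be found in the camera images.
- stop_nose (a point): Centre of the contact face of the loose steel stop's nose (44 mm wide, 30 tall), 31 mm above the bench. Stop 40 mm long, slides on an aluminium rail (350 mm long, on a grey base plate), friction 1.5 N. Axes: y along the rail from stop to vee block, x level across it to its back (away from robot), z up. Lever pivot: x +44, y -20, z +21 mm from here, axis parallel to y.
- red_knob (a point): Centre of the red barrel grip at the lever's end, 75 mm from the pivot: 20 mm diameter, 26 mm long along the rail, flat ends. The arm below is 15 mm wide along the rail, 8 mm thick. Pushing or pulling the grip along the rail slides the stop.
- red_lever (a joint): Red cam lever, rad. 0: fully open, arm leaning 0.26 rad from vertical to the front (-x of stop_nose). Grows as the arm swings over the top to the back (+x); at 1.83 the arm lies level at its end stop, clamped. The cam bears on the rail from about 1.05 and then takes up to about 6 N at the grip. The lever stays where left; once clamped the stop is held firmly.
- block_mid (a point): Centre of the loose grey vee block: 60 mm along the rail (its y axis), 50 across, 45 tall, 0.6 kg, standing on the 12 mm thick base plate in front of the rail. One end is within about 2 mm of the fixed dark stop with the black lever; the other end, 30 mm from this point, faces the loose stop's nose.
Things that resemble listed ones, but are neither listed nor needed, are in the scene too. Of the things like the part that bears block_mid, leave any that is orange; of the rest the smaller one is meant.

How it is judged:
By the outcome, as a careful person would: the job done as asked, in the order asked, and still so for the second after the job is handed in, with the robot touching nothing.
It also fails if it takes over 38 s, if anything falls off the work surface, if the arm or the gripper's body presses on something with over 40 N, if the wrist force passes 120 N, or if a joint passes its speed limit or range.

### The arm

A 7-joint arm with a two-finger parallel gripper is mounted at the origin on a cart in front of the work surface, level with it; the furniture and walls round the work are solid. World frame = base frame: x ahead of the robot, y to its left, z up, the work surface at z = 0. Lengths are in m, angles in rad, forces in N, time in s.
With the tool pointing down it reaches from about 0.4 to 0.925 m from the base axis. Payload 5.6 kg.
Tool frame: the origin (TCP) lies at the very end of the fingers, on their centre line; the grasp point (between the pads) lies 19 mm behind it (r.grasp_offset is the distance from the TCP to the grasp point, in m); z points along the fingers, y is the line along which they close (so a half turn about z gives the same grasp; the last joint's range is limited). The gripper opens to 85 mm and grips with 20 to 120 N. Pads are 22 mm wide; open, the fingers measure 114 mm over their backs; the gripper's body (76 mm by 85 mm) begins 54 mm behind the grasp point. The pads swing forward as they close: fully open they stand 13 mm farther back than shut.
Start: joints at [1.18, 0.468, -0.012, 1.603, 0.006, 1.071, -0.056], TCP at [0.221, -0.611, 0.231] pointing down, gripper open.
Joint ranges: [-2.53, 2.53], [-0.31, 2.02], [-1.57, 1.55], [0.28, 2.44], [-1.29, 4.43], [0.15, 1.84], [-2.92, 2.92]. Speed limits (rad/s): [2.57, 2.57, 3.14, 3.14, 3.14, 3.14, 3.14].

### API

Orientations are given as a unit quaternion [w, x, y, z].
In Python, from cell import r gives the robot as it stands.
- The arm moves only by the shell command python3 -m handwheel 'ROWS' [FORCE]. ROWS is JSON, a list of rows, each a list of 3 entries, a list of its own where there are three numbers: the opening, from 0 (shut) to 1 (fully open), then the shift along the tool's x, y, z as a fraction of full scale, then the turn, a rotation vector about the tool's x, y, z as a fraction of full scale. In form: [[hand, [tx, ty, tz], [wx, wy, wz]], ...]. A call has 1 to 5 rows; each row shifts and turns the commanded pose from where the row before left it, along the tool's axes as they then stand; what a row does not reach is not made up. Full scale, the value 1, is 0.02 m for a shift and 0.08 rad for a turn. A row lasts 1/12 s, in which the tool goes at most 41.7 mm and 7.16 degrees, less where a joint would pass 70% of its speed; a pose out of reach is approached as far as the arm can. A call with a number of a shift or a turn outside -1 to 1 is refused whole. A call with a gripper value outside its range is refused whole. The fingers move at their own pace and stop on an object; FORCE is the grip in N (left out, the last holds). Time passes only in rows, so rows that do not move let the fingers close. It gives the time, the measured TCP pose, the force, the opening and the grip force at its end, in the units of the state.
- r.read_state(): the state, without advancing time (a new reading comes with each control period).
- r.snapshot(name): name is "scene" or "side" or "wrist"; returns the picture (400x640x3 uint8, red, green, blue); there is no depth.
- r.camera_info(name): a dict with "fov_y" (degrees; the focal length in pixels is half the picture's height over the tangent of half this angle, whatever the lens; pixels are square), "cx", "cy" (the principal point, pixels), "k1" (the pictures are not rectified: a ray, as slopes to the right and down, at radius r is drawn at 1 + k1 r^2 times it, then the intrinsics apply), "R" (3x3) and "t" (3): a world point X has camera coordinates R X + t. Camera axes: x right, y down, z forward; pixel columns grow to the right and rows downward; lengths in m; the calibration is good to about 2 mm. A picture is of the moment at which its call begins: read the wrist's pose just before it. camera_info takes no time and is no camera call; for the wrist camera it gives the pose at the moment of the call.
- r.close_job(): hands the job in; it is judged then, once.
The state is a dict: "t": time; "qpos": joint angles; "joint_velocities": joint speeds; "tau": joint torques, N m; "tool_pos": TCP position; "eef_rot": TCP orientation; "force": force on the tool from outside, world axes, zero at the start; "wrist_torque": the same for the moment, N m; "opening": finger opening in m; "grasp_force": force on a finger pad.
Only numpy, scipy, OpenCV 4.12 (cv2) and the standard library are available. Lean on these libraries where they do the work, as an engineer would, in place of code of your own. Each camera call takes 0.05 s, during which the arm holds its last target. There are 200 camera calls.

## Working session

There is one attempt and no reset: what is moved stays moved. The work goes in short steps, Python scripts to look and compute and a shell command to move; the robot and the scene stay as the last step left them, time stands still between calls to the robot, and variables do not carry over. Pictures are saved under pics/ and viewed, at most 10 in all, crops included, and the job is handed in when it is done.

```bash
mkdir -p pics; ls
python3 - <<'E'
from cell import r
import cv2
for n in ("scene","side"):
    cv2.imwrite(f"pics/{n}0.png",r.snapshot(n)[:,:,::-1])
    c=r.camera_info(n);print(n,c)
s=r.read_state();print(s['t'],s['tool_pos'],s['eef_rot'],s['opening'])
E
```

```text
pics
scene {'fov_y': 47.43542772253958, 'cx': 323.9796754490321, 'cy': 202.5878148378933, 'k1': 0.010786961145559163, 'R': array([[-0.68927965, -0.72447823, -0.0049861 ],
       [-0.38149288,  0.36879173, -0.84761775],
       [ 0.61591944, -0.5823435 , -0.53058392]]), 't': array([0.46968816, 0.29291296, 0.75325013])}
side {'fov_y': 51.34280444235945, 'cx': 323.8157388554765, 'cy': 200.59451531263855, 'k1': -0.06890401157630999, 'R': array([[-0.92143981, -0.38782288,  0.02328275],
       [-0.18124662,  0.37607649, -0.90868924],
       [ 0.34365439, -0.84152236, -0.41682344]]), 't': array([0.56894822, 0.14531028, 0.7666042 ])}
0.1 [ 0.22131384 -0.61061911  0.23040621] [-8.01545867e-04  9.84924456e-01  1.72983056e-01 -1.90076627e-04] 0.08548536545076439
```

View pics/scene0.png

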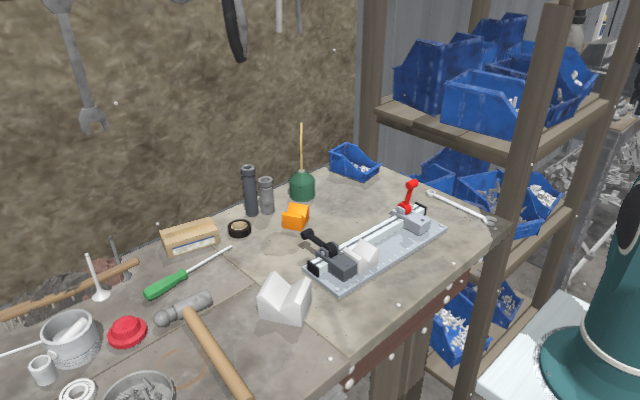

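View pics/side0.png

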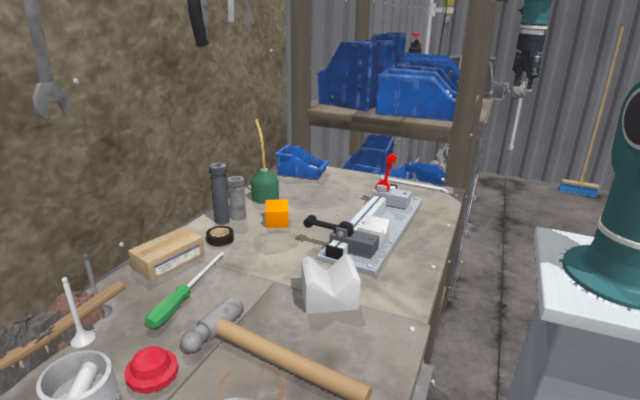

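The scene view shows the rail from about (310,270) to (440,230), the red knob near (411,184), and the small light vee block at (363,252) against the dark stop at (343,265). The side view has the same items: knob (391,159), block (375,228). Next I'll enlarge both.

```bash
cat > h.py <<'E'
import numpy as np, cv2
def ray(c,u,v):
    f=200/np.tan(np.radians(c['fov_y'])/2)
    d=np.array([(u-c['cx'])/f,(v-c['cy'])/f]);p=d.copy()
    for _ in range(20): p=d/(1+c['k1']*(p@p))
    R=np.array(c['R']);o=-R.T@np.array(c['t']);w=R.T@np.array([p[0],p[1],1]);return o,w/np.linalg.norm(w)
def plane(c,u,v,z):
    o,d=ray(c,u,v);return o+d*(z-o[2])/d[2]
def tri(c1,p1,c2,p2):
    o1,d1=ray(c1,*p1);o2,d2=ray(c2,*p2)
    s=np.linalg.lstsq(np.c_[d1,-d2],o2-o1,rcond=None)[0]
    a=o1+s[0]*d1;b=o2+s[1]*d2;return (a+b)/2,np.linalg.norm(a-b)
def proj(c,X):
    f=200/np.tan(np.radians(c['fov_y'])/2)
    p=np.array(c['R'])@X+np.array(c['t']);p=p[:2]/p[2];p=p*(1+c['k1']*(p@p));return f*p+[c['cx'],c['cy']]
E
python3 - <<'E'
import cv2,numpy as np
a=cv2.imread('pics/scene0.png')[170:300,295:455];b=cv2.imread('pics/side0.png')[145:275,300:460]
cv2.imwrite('pics/crop1.png',np.hstack([cv2.resize(x,None,fx=2.5,fy=4.0,interpolation=cv2.INTER_CUBIC) if 0 else cv2.resize(x,(400,325),interpolation=cv2.INTER_CUBIC) for x in (a,b)]))
a=cv2.imread('pics/scene0.png');b=cv2.imread('pics/side0.png')
for n,im in(('scene',a),('side',b)):
    h=cv2.cvtColor(im,cv2.COLOR_BGR2HSV);m=((h[...,0]<6)|(h[...,0]>174))&(h[...,1]>150)&(h[...,2]>90)
    m[:, :370]=0;m[:130]=0
    for y in range(130,240):
        x=np.where(m[y,:480])[0]
        if len(x):print(n,y,x.min(),x.max())
E
```

```text
scene 179 413 415
scene 180 411 416
scene 181 409 417
scene 182 407 417
scene 183 406 417
scene 184 406 417
scene 185 406 416
scene 186 406 415
scene 187 407 413
scene 188 407 412
scene 189 408 412
scene 190 408 411
scene 191 408 411
scene 192 407 411
scene 193 407 410
scene 194 407 410
scene 195 406 410
scene 196 406 410
scene 197 406 409
scene 198 406 409
scene 199 405 409
scene 200 405 408
scene 201 404 408
scene 202 402 408
scene 203 400 408
scene 204 398 408
scene 205 398 409
scene 206 401 410
scene 207 403 410
scene 208 405 410
scene 209 406 410
scene 210 406 410
scene 211 406 410
scene 212 406 408
scene 213 405 407
side 154 390 394
side 155 389 395
side 156 388 395
side 157 387 396
side 158 387 396
side 159 386 395
side 160 386 395
side 161 387 394
side 162 387 393
side 163 387 391
side 164 388 391
side 165 388 390
side 166 388 390
side 167 387 390
side 168 387 390
side 169 387 389
side 170 387 389
side 171 386 388
side 172 386 388
side 173 386 388
side 174 386 387
side 175 385 388
side 176 385 387
side 177 385 387
side 178 385 386
side 179 384 386
side 180 381 386
side 181 379 387
side 182 378 387
side 183 378 388
side 184 382 388
side 185 386 389
side 186 387 389
side 187 387 388
side 188 387 388
side 189 387 388
side 190 387 387
```

View pics/crop1.png

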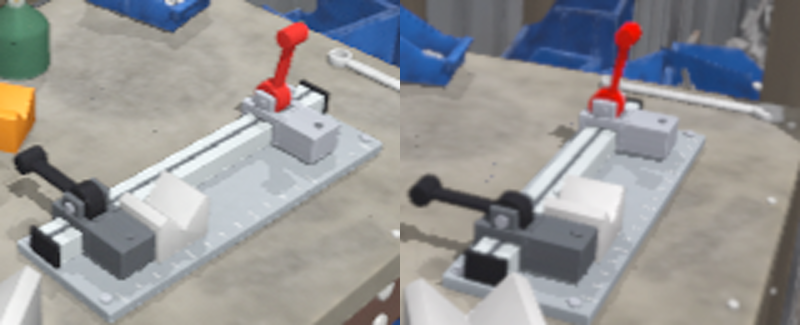

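The crop shows the plate corners, the stop (light grey) at the far end, the vee block between the stops, and the lever open and upright.

Run:
```python
from cell import r
from h import *
a=r.camera_info('scene');b=r.camera_info('side')
S=lambda x,y:(295+x/2.5,170+y/2.5); T=lambda x,y:(300+(x-400)/2.5,145+y/2.5)
print('knob',tri(a,(411.7,183.2),b,(391.2,158)))
print('hub',tri(a,S(273,97),b,T(608,103)))
P=[plane(a,*S(x,y),.012) for x,y in((382,147),(112,318),(20,240))];print('plate scene',*P)
P2=[plane(b,*T(x,y),.012) for x,y in((705,137),(585,323),(447,280))];print('plate side',*P2)
for p in (P,P2):
  d=p[1]-p[0];print(np.linalg.norm(d),np.linalg.norm(p[2]-p[1]),np.degrees(np.arctan2(d[1],d[0])))
print('block peak L/R', [tri(a,S(*p),b,T(*q)) for p,q in (((207,205),(622,183)),)])
# stop nose: front top corner at nose end
print('stop nose top front',tri(a,S(312,147),b,T(617,145)),'stop far top front',tri(a,S(338,130),b,T(674,123)))
print(plane(a,*S(315,150),.046),plane(a,*S(338,130),.046),plane(b,*T(615,135),.046))
```

```text
knob (array([ 0.49373971, -0.10143491,  0.13015418]), np.float64(0.0029745172693069716))
hub (array([ 0.50570888, -0.09903353,  0.05670028]), np.float64(0.0010546924948488412))
plate scene [ 0.41851601 -0.16227056  0.012     ] [0.4345491  0.19149733 0.012     ] [0.55682414 0.18106434 0.012     ]
plate side [ 0.41802142 -0.16123411  0.012     ] [0.43536847 0.20213822 0.012     ] [0.54760409 0.1912333  0.012     ]
0.354131023595995 0.12271932375974652 87.40507732176435
0.36378616478680414 0.11276413408829387 87.26682849028788
block peak L/R [(array([0.44550163, 0.06938222, 0.05704674]), np.float64(0.007529406447061055))]
stop nose top front (array([ 0.50351199, -0.16794684, -0.02471698]), np.float64(0.016229785844737776)) stop far top front (array([ 0.4440211 , -0.12111404,  0.03855755]), np.float64(0.0005896942389912522))
[ 0.43424136 -0.07007954  0.046     ] [ 0.43862148 -0.11183046  0.046     ] [ 0.48475082 -0.05138599  0.046     ]
```

Run:
```python
import cv2,numpy as np
from cell import r
from h import *
a=cv2.imread('pics/scene0.png')[0:300,400:640];b=cv2.imread('pics/side0.png')[0:300,400:640]
cv2.imwrite('pics/crop2.png',np.hstack([cv2.resize(x,(400,500),interpolation=cv2.INTER_CUBIC) for x in (a,b)]))
s=r.read_state()
for n in('scene','side'):
  c=r.camera_info(n);print(n,proj(c,s['tool_pos']),proj(c,np.array([.36,-.35,.2])),proj(c,np.array([.36,-.35,0])), proj(c,np.array([.3,-.2,0])))
```

```text
scene [633.05873477 116.18421396] [525.65025452 141.75067421] [507.78235821 212.83897713] [500.33153683 247.86793678]
side [520.08719949  92.69348116] [464.87180308 113.44756312] [453.88455168 182.61164437] [470.86676685 206.841229  ]
```

View pics/crop2.png

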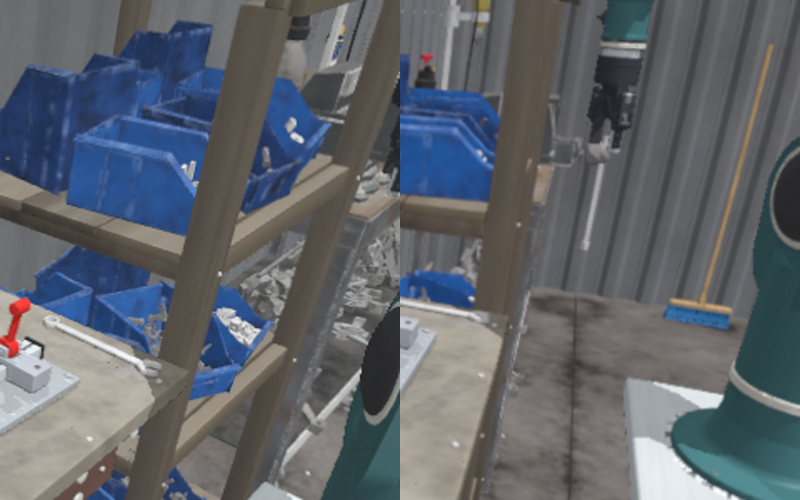

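Run:
```python
from cell import r
from h import *
a=r.camera_info('scene');b=r.camera_info('side')
def S(x,y):return(400+x*.6,y*.6)
def T(x,y):return(400+(x-400)*.6,y*.6)
def ln(c,p,q):
    o,d1=ray(c,*p);_,d2=ray(c,*q);n=np.cross(d1,d2);n/=np.linalg.norm(n);return o,n
for nm,sl,tl in(('centre',[(255,60),(190,330)],[(535,60),(502,260)]),('scene right/ side right',[(285,20),(205,390)],[(562,20),(520,290)]),('left/left',[(235,20),(150,440)],[(505,60),(478,300)])):
    o1,n1=ln(a,S(*sl[0]),S(*sl[1]));o2,n2=ln(b,T(*tl[0]),T(*tl[1]))
    d=np.cross(n1,n2);
    X=np.linalg.solve(np.array([n1,n2,[0,0,1]]),[n1@o1,n2@o2,.2]);print(nm,X,d/np.linalg.norm(d))
```

```text
centre [ 0.35013266 -0.33500591  0.2       ] [ 0.01170447 -0.06340696 -0.99791912]
scene right/ side right [ 0.31652395 -0.33586938  0.2       ] [-0.00798601 -0.11633336 -0.99317812]
left/left [ 0.38711629 -0.3532812   0.2       ] [-0.03084017 -0.00361943 -0.99951778]
```

```bash
cat >> h.py <<'E'
from scipy.spatial.transform import Rotation as Ro
def go(target,yaw=None):
    """units to move to target; yaw = world angle (deg) wanted of tool x, tool down"""
    from cell import r
    s=r.read_state();q=s['eef_rot'];R=Ro.from_quat([q[1],q[2],q[3],q[0]])
    u=R.inv().apply(np.array(target)-s['tool_pos'])/.02
    print('t',round(s['t'],2),'pos',np.round(s['tool_pos'],4),'F',np.round(s['force'],1),'shift units',np.round(u,2),'open',round(s['opening'],4))
    if yaw is not None:
        y=np.radians(yaw);G=Ro.from_matrix(np.c_[[np.cos(y),np.sin(y),0],[np.sin(y),-np.cos(y),0],[0,0,-1]])
        print('turn units',np.round((R.inv()*G).as_rotvec()/.08,2))
E
python3 -c "
from h import *
go([.12,-.37,.23],46)"
```

```text
t 0.1 pos [ 0.2213 -0.6106  0.2304] F [0.5 0.3 0.5] shift units [ -0.66 -13.04   0.04] open 0.0855
turn units [-0.02 -0.   -5.69]
```

```bash
python3 -m handwheel '[[0,[-0.05,-1,0],[0,0,0]],[0,[-0.05,-1,0],[0,0,0]],[0,[-0.05,-1,0],[0,0,0]],[0,[-0.05,-1,0],[0,0,0]],[0,[-0.05,-1,0],[0,0,0]]]' 20
python3 -m handwheel '[[0,[-0.05,-1,0],[0,0,0]],[0,[-0.05,-1,0],[0,0,0]],[0,[-0.05,-1,0],[0,0,0]],[0,[-0.05,-1,0],[0,0,0]],[0,[-0.05,-1,0],[0,0,0]]]'
python3 -c "
from h import *
from cell import r
go([.12,-.36,.23],46);print(r.read_state()['qpos'])"
```

```text
t: 0.52
tool_pos: [0.1822, -0.5175, 0.2308]
eef_rot: [-0.001, 0.985, 0.173, -0.0]
force: [0.1, 0.5, 0.4]
opening: 0.0253
grasp_force: 0.0
t: 0.93
tool_pos: [0.1434, -0.4253, 0.231]
eef_rot: [-0.0, 0.985, 0.173, -0.0]
force: [-0.5, 0.5, 0.4]
opening: 0.0
grasp_force: 0.0
t 0.93 pos [ 0.1434 -0.4253  0.231 ] F [-0.5  0.5  0.4] shift units [ 0.01 -3.47  0.05] open 0.0
turn units [-0.01 -0.   -5.69]
[ 1.20285282  0.1286627  -0.0345084   2.07163695  0.00554114  0.9420075
 -0.05782468]
```

```bash
python3 -m handwheel '[[0,[0,-1,0],[0,0,0]],[0,[0,-1,0],[0,0,0]],[0,[0,-1,0],[0,0,0]],[0,[0,-0.6,0],[0,0,0]]]'
python3 -c "
from h import *
from cell import r
go([.26,-.25,.23],46);print(r.read_state()['qpos'])"
```

```text
t: 1.27
tool_pos: [0.1186, -0.3567, 0.2309]
eef_rot: [-0.001, 0.985, 0.173, -0.0]
force: [0.5, -0.2, 0.1]
opening: 0.0002
grasp_force: 0.0
t 1.27 pos [ 0.1186 -0.3567  0.2309] F [ 0.5 -0.2  0.1] shift units [ 8.47 -2.61  0.05] open 0.0002
turn units [-0.02 -0.   -5.69]
[ 1.20681170e+00 -4.72646547e-03 -4.58957379e-02  2.21649920e+00
 -1.92178370e-04  9.31249508e-01 -6.20353126e-02]
```

```bash
python3 -m handwheel '[[0,[0.95,-0.35,0],[0,0,-0.6]],[0,[0.96,-0.3,0],[0,0,-0.6]],[0,[0.97,-0.24,0],[0,0,-0.6]],[0,[0.98,-0.18,0],[0,0,-0.6]]]'
python3 -c "
from h import *
from cell import r
go([.255,-.25,.23],46);print(r.read_state()['qpos'])"
```

```text
t: 1.6
tool_pos: [0.1819, -0.3072, 0.2314]
eef_rot: [0.0, 0.964, 0.268, 0.0]
force: [0.6, -0.7, -0.5]
opening: 0.0001
grasp_force: 0.0
t 1.6 pos [ 0.1819 -0.3072  0.2314] F [ 0.6 -0.7 -0.5] shift units [ 4.6  -0.57  0.07] open 0.0001
turn units [ 0.01  0.   -3.27]
[ 1.10266267 -0.03768066 -0.15571283  2.24681322 -0.00712886  0.93148892
 -0.07784725]
```

```bash
python3 -m handwheel '[[0,[0.98,-0.2,0],[0,0,-0.6]],[0,[0.98,-0.15,0],[0,0,-0.6]]]'
python3 -m handwheel '[[0,[0.98,-0.12,0],[0,0,-0.6]],[0,[0.98,-0.1,0],[0,0,-0.6]]]'
python3 -m handwheel '[[0,[0.98,-0.08,0],[0,0,-0.6]],[0,[0.98,-0.1,0],[0,0,0]]]'
python3 -c "
from h import *
from cell import r
go([.31,-.19,.23],46);print(r.read_state()['qpos'])"
```

```text
t: 1.77
tool_pos: [0.2115, -0.2802, 0.2313]
eef_rot: [0.0, 0.95, 0.314, 0.0]
force: [0.2, -0.2, 0.1]
opening: -0.0002
grasp_force: 0.0
t: 1.93
tool_pos: [0.2398, -0.2527, 0.2313]
eef_rot: [0.0, 0.933, 0.359, 0.0]
force: [0.5, 0.1, -0.1]
opening: -0.0004
grasp_force: 0.0
t: 2.1
tool_pos: [0.2659, -0.2233, 0.2314]
eef_rot: [0.0, 0.925, 0.381, 0.0]
force: [-1.0, -0.0, 0.0]
opening: 0.0002
grasp_force: 0.0
t 2.1 pos [ 0.2659 -0.2233  0.2314] F [-1. -0.  0.] shift units [2.74 0.37 0.07] open 0.0002
turn units [ 0.01 -0.   -0.26]
[ 0.94387924 -0.04908593 -0.32701622  2.25568527 -0.01966532  0.93200976
 -0.16006724]
```

```bash
python3 -m handwheel '[[0,[0.94,-0.34,0],[0,0,0]],[0,[0.94,-0.34,0],[0,0,0]],[0,[0.94,-0.34,0],[0,0,0]],[0,[0.94,-0.34,0],[0,0,0]],[0,[0.94,-0.34,0],[0,0,0]]]'
python3 -m handwheel '[[0.6,[0,0,0],[0,0,1]],[0.6,[0,0,0],[0,0,1]],[0.6,[0,0,0],[0,0,1]],[0.6,[0,0,0],[0,0,1]],[0.6,[0,0,0],[0,0,1]]]'
python3 -m handwheel '[[0.6,[0,0,0],[0,0,1]],[0.6,[0,0,0],[0,0,1]],[0.6,[0,0,0],[0,0,1]],[0.6,[0,0,0],[0,0,1]],[0.6,[0,0,0],[0,0,1]]]'
python3 - <<'E'
from h import *
from cell import r
go([.43,-.11,.25],-2.7)
c=r.camera_info('wrist');im=r.snapshot('wrist')
cv2.imwrite('pics/w1.png',im[:,:,::-1]);print(r.read_state()['qpos'],c['R'],c['t'],proj(c,np.array([.494,-.101,.13])))
E
```

```text
t: 2.52
tool_pos: [0.3085, -0.1327, 0.2313]
eef_rot: [0.0, 0.925, 0.38, 0.0]
force: [0.8, -0.4, -0.7]
opening: -0.0
grasp_force: 0.0
t: 2.93
tool_pos: [0.3082, -0.1336, 0.2313]
eef_rot: [0.0, 0.982, 0.187, 0.0]
force: [0.6, -0.5, 0.4]
opening: 0.051
grasp_force: 0.0
t: 3.35
tool_pos: [0.3082, -0.1336, 0.2313]
eef_rot: [-0.0, 1.0, -0.012, 0.0]
force: [0.7, -0.6, 0.5]
opening: 0.0513
grasp_force: 0.0
t 3.35 pos [ 0.3082 -0.1336  0.2313] F [ 0.7 -0.6  0.5] shift units [ 6.06 -1.33 -0.94] open 0.0513
turn units [-0.   -0.    0.29]
[ 0.86651695 -0.06667476 -0.52286774  2.26632729 -0.04148094  0.93336906
 -1.22913695] [[-2.38034903e-02 -9.99716651e-01  1.04114651e-04]
 [-9.65906747e-01  2.30253236e-02  2.57864285e-01]
 [-2.57793617e-01  6.03750498e-03 -9.66181142e-01]] [-0.12702009  0.26780473  0.45804356] [268.13777406 -60.51423953]
```

View pics/w1.png

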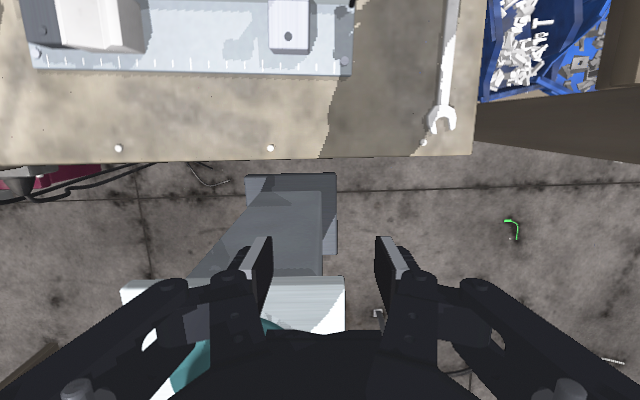

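The wrist view shows the plate at the top with the loose stop's body at (290,25). I'll move forward for a closer look.

```bash
python3 -m handwheel '[[0.6,[1,-0.25,-0.2],[0,0,0]],[0.6,[1,-0.25,-0.2],[0,0,0.29]],[0.6,[1,-0.25,-0.2],[0,0,0]],[0.6,[1,-0.25,-0.2],[0,0,0]],[0.6,[1,-0.25,-0.2],[0,0,0]]]'
python3 - <<'E'
from h import *
from cell import r
go([.494,-.101,.22],-2.7)
c=r.camera_info('wrist');im=r.snapshot('wrist')
import pickle;pickle.dump(c,open('w2.pkl','wb'))
cv2.imwrite('pics/w2.png',im[:,:,::-1]);print(proj(c,np.array([.494,-.101,.13])))
E
```

```text
t: 3.82
tool_pos: [0.4099, -0.1118, 0.2514]
eef_rot: [-0.0, 1.0, -0.021, 0.0]
force: [0.5, 0.4, 0.2]
opening: 0.051
grasp_force: 0.0
t 3.82 pos [ 0.4099 -0.1118  0.2514] F [0.5 0.4 0.2] shift units [ 4.18 -0.72  1.57] open 0.051
turn units [-0.   -0.    0.07]
[305.17901827  97.09042518]
```

View pics/w2.png

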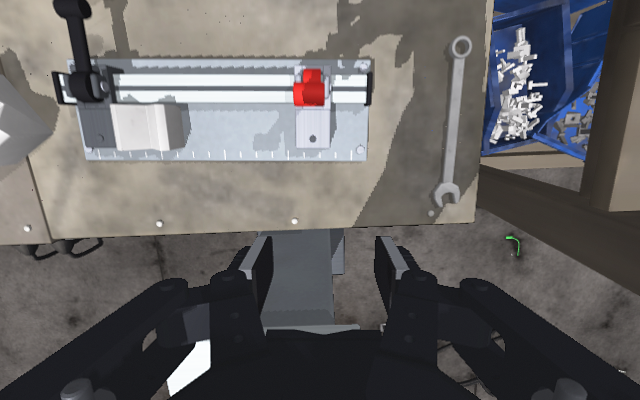

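The knob is at about (309,94), the loose stop's body is at x 297–330, and the vee block spans x 112–189 with the dark stop to its left. Now I'll measure from these.

Run:
```python
from h import *
from cell import r
import pickle
c=pickle.load(open('w2.pkl','rb'));im=cv2.imread('pics/w2.png');h=cv2.cvtColor(im,cv2.COLOR_BGR2HSV)
m=((h[...,0]<6)|(h[...,0]>174))&(h[...,1]>150)&(h[...,2]>90)
for y in range(60,112,3):
    x=np.where(m[y,250:370])[0]
    if len(x):print(y,x.min()+250,x.max()+250,end=' | ')
P=[plane(c,u,v,.012)for u,v in((87,160.5),(367,161.5))];d=P[1]-P[0];print('\nplate',P,np.degrees(np.arctan2(-d[1],-d[0])))
kn=(310,94)
for n,p in(('scene',(411.7,183.2)),('side',(391.2,158))):print(n,tri(c,kn,r.camera_info(n),p))
print('knob on plane',plane(c,309.5,94,.1245),'stop edges',plane(c,296,148,.046),plane(c,329,148,.046),'block end',plane(c,183,152,.012),plane(c,189,138,.035))
```

```text
69 306 319 | 72 303 320 | 75 303 320 | 78 303 320 | 81 303 320 | 84 294 323 | 87 293 323 | 90 293 323 | 93 293 323 | 96 294 323 | 99 294 323 | 102 294 323 | 105 296 314 | 
plate [array([0.43766375, 0.18835083, 0.012     ]), array([ 0.42131808, -0.16880051,  0.012     ])] 87.37958430474755
scene (array([ 0.4965606 , -0.10497747,  0.12916602]), np.float64(0.0005199464337054541))
side (array([ 0.49514811, -0.10531283,  0.12761012]), np.float64(0.0026666759448099025))
knob on plane [ 0.49672487 -0.10450864  0.1245    ] stop edges [ 0.44502047 -0.082773    0.046     ] [ 0.44344612 -0.1205711   0.046     ] block end [0.44308947 0.0635624  0.012     ] [0.46097274 0.04309376 0.035     ]
```

```bash
python3 -m handwheel '[[0.6,[1,-0.13,0.8],[0,0,0]],[0.6,[1,-0.13,0.8],[0,0,0]],[0.6,[1,-0.12,0.8],[0,0,0]],[0.6,[1,-0.12,0.8],[0,0,0]],[0.6,[0.3,-0.1,0.5],[0,0,0]]]'
python3 - <<'E'
from h import *
go([.4965,-.104,.109],-2.62)
E
```

```text
t: 4.28
tool_pos: [0.4971, -0.1035, 0.1755]
eef_rot: [-0.001, 1.0, -0.021, -0.0]
force: [0.5, 0.5, -0.3]
opening: 0.0513
grasp_force: 0.0
t 4.28 pos [ 0.4971 -0.1035  0.1755] F [ 0.5  0.5 -0.3] shift units [-0.03  0.03  3.33] open 0.0513
turn units [-0.02  0.    0.05]
```

```bash
python3 -m handwheel '[[0.6,[0,0,1],[0,0,0]],[0.6,[0,0,1],[0,0,0]],[0.6,[0,0,1],[0,0,0]],[0.6,[0,0,0.3],[0,0,0]]]'
python3 -m handwheel '[[0,[0,0,0],[0,0,0]],[0,[0,0,0],[0,0,0]],[0,[0,0,0],[0,0,0]],[0,[0,0,0],[0,0,0]],[0,[0,0,0],[0,0,0]]]' 25
python3 - <<'E'
from h import *
from cell import r
go([.4965,-.104,.109],-2.62)
E
```

```text
t: 4.62
tool_pos: [0.493, -0.1036, 0.1087]
eef_rot: [-0.0, 1.0, -0.021, -0.002]
force: [-0.8, 0.1, 0.0]
opening: 0.0514
grasp_force: 0.0
t: 5.03
tool_pos: [0.4956, -0.1038, 0.1121]
eef_rot: [0.0, 1.0, -0.022, 0.001]
force: [-0.1, 0.9, -0.7]
opening: 0.0255
grasp_force: 27.4
t 5.03 pos [ 0.4956 -0.1038  0.1121] F [-0.1  0.9 -0.7] shift units [0.04 0.01 0.15] open 0.0255
turn units [ 0.   -0.02  0.03]
```

```bash
python3 -m handwheel '[[0,[0,-0.5,0],[0,0,0]],[0,[0,-1,0],[0,0,0]],[0,[0,-1,0],[0,0,0]],[0,[0,-1,0],[0,0,0]],[0,[0,-0.5,0],[0,0,0]]]'
python3 -m handwheel '[[0,[0,-0.1,0],[0,0,0]],[0,[0,-0.1,0],[0,0,0]],[0,[0,-0.1,0],[0,0,0]]]'
python3 - <<'E'
from h import *
from cell import r
go([.4965+.0457*.08,-.104+.08,.109],-2.62)
c=r.camera_info('wrist');im=r.snapshot('wrist')
import pickle;pickle.dump(c,open('w3.pkl','wb'))
cv2.imwrite('pics/w3.png',im[:,:,::-1])
E
```

```text
t: 5.45
tool_pos: [0.4992, -0.0213, 0.112]
eef_rot: [-0.0, 1.0, -0.021, 0.001]
force: [-0.3, -0.4, 1.9]
opening: 0.0252
grasp_force: 27.7
t: 5.7
tool_pos: [0.4994, -0.0186, 0.112]
eef_rot: [0.001, 1.0, -0.022, 0.0]
force: [-2.2, -1.5, 5.7]
opening: 0.0255
grasp_force: 28.3
t 5.7 pos [ 0.4994 -0.0186  0.112 ] F [-2.2 -1.5  5.7] shift units [0.05 0.27 0.15] open 0.0255
turn units [ 0.02 -0.01  0.02]
```

View pics/w3.png

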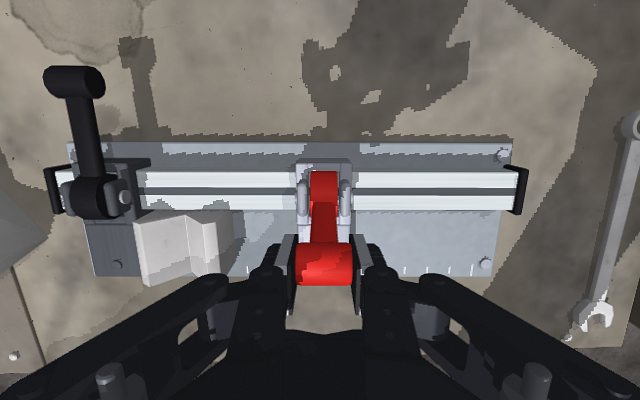

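The knob is gripped centred at (324,264). The vee block's near end is at about u=231, and the dark stop meets the block at about u=137.

Run:
```python
from h import *
import pickle
c=pickle.load(open('w3.pkl','rb'))
print('block top near end',plane(c,231,212,.057),'bottom',plane(c,244,235,.012),'block far end',plane(c,143,212,.057),'stop edge',plane(c,296,232,.046))
```

```text
block top near end [0.50623869 0.043762   0.057     ] bottom [0.47171247 0.05012401 0.012     ] block far end [0.50889425 0.10441934 0.057     ] stop edge [0.48545942 0.00131788 0.046     ]
```

```bash
python3 -m handwheel '[[0,[0,-0.4,0],[0,0,0]],[0,[0,-0.4,0],[0,0,0]],[0,[0,-0.4,0],[0,0,0]],[0,[0,-0.4,0],[0,0,0]],[0,[0,-0.2,0],[0,0,0]]]'
for i in 1; do python3 -m handwheel '[[0,[0,0,0],[0,0,0]],[0,[0,0,0],[0,0,0]]]'; done
python3 -m handwheel '[[0,[0,-0.05,0],[0,0,0]],[0,[0,-0.05,0],[0,0,0]]]'
python3 -m handwheel '[[0,[0,-0.05,0],[0,0,0]],[0,[0,-0.05,0],[0,0,0]]]'
```

```text
t: 6.17
tool_pos: [0.5011, 0.0176, 0.112]
eef_rot: [0.0, 1.0, -0.022, 0.001]
force: [-0.8, -1.5, 6.0]
opening: 0.0257
grasp_force: 28.3
t: 6.33
tool_pos: [0.5011, 0.018, 0.112]
eef_rot: [-0.0, 1.0, -0.022, 0.001]
force: [-1.0, 2.2, 5.6]
opening: 0.0252
grasp_force: 28.3
t: 6.5
tool_pos: [0.5012, 0.0188, 0.112]
eef_rot: [0.001, 1.0, -0.022, 0.0]
force: [-1.2, -1.4, 7.5]
opening: 0.0253
grasp_force: 28.4
t: 6.67
tool_pos: [0.5012, 0.0206, 0.112]
eef_rot: [0.001, 1.0, -0.023, 0.0]
force: [-1.1, -1.5, 7.1]
opening: 0.0253
grasp_force: 28.4
```

```bash
for i in 1; do 
python3 -m handwheel '[[0,[0,-0.05,0],[0,0,0]],[0,[0,-0.05,0],[0,0,0]]]' | grep -E 'pos|^force'
python3 -m handwheel '[[0,[0,-0.05,0],[0,0,0]],[0,[0,0,0],[0,0,0]]]'| grep -E 'pos|^force'
python3 -m handwheel '[[0,[0,-0.05,0],[0,0,0]],[0,[0,0,0],[0,0,0]]]'| grep -E 'pos|^force'; done
```

```text
tool_pos: [0.5013, 0.0226, 0.112]
force: [-1.5, -1.5, 5.7]
tool_pos: [0.5014, 0.0239, 0.112]
force: [-1.1, -0.4, 6.6]
tool_pos: [0.5014, 0.0248, 0.112]
force: [-0.7, -1.2, 6.3]
```

```bash
python3 -m handwheel '[[0,[0,-0.05,0],[0,0,0]]]' | grep -E 'pos|^force'
python3 -m handwheel '[[0,[0,-0.05,0],[0,0,0]]]'| grep -E 'pos|^force'
python3 -m handwheel '[[0,[0,-0.05,0],[0,0,0]]]'| grep -E 'pos|^force'
python3 - <<'E'
from h import *
from cell import r
c=r.camera_info('wrist');im=r.snapshot('wrist')
import pickle;pickle.dump(c,open('w4.pkl','wb'))
cv2.imwrite('pics/w4.png',cv2.resize(im[140:320,60:380,::-1],(800,450),interpolation=cv2.INTER_CUBIC))
E
```

```text
tool_pos: [0.5015, 0.0255, 0.112]
force: [-1.9, -1.1, 6.1]
tool_pos: [0.5015, 0.0266, 0.112]
force: [-1.2, -0.9, 6.9]
tool_pos: [0.5015, 0.0276, 0.112]
force: [-2.3, -0.9, 6.3]
```

View pics/w4.png

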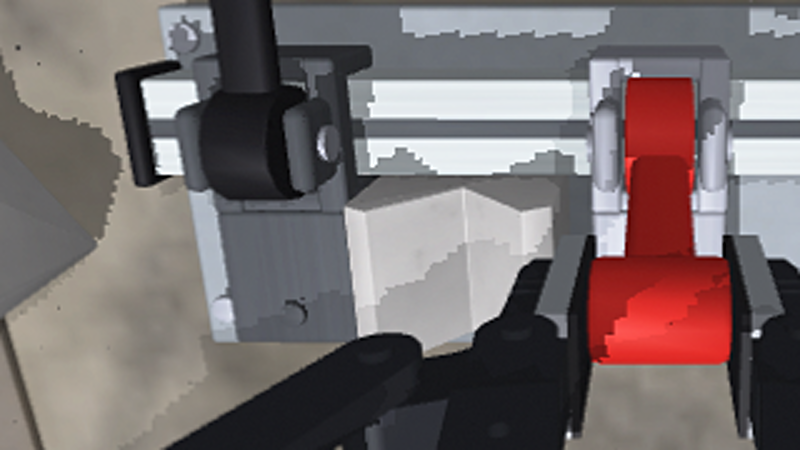

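The gap is still open: the block's end is at u≈281 and the stop's edge at u≈296 in full-picture pixels.

```bash
python3 - <<'E'
from h import *
import pickle
c=pickle.load(open('w4.pkl','rb'))
q=lambda x,y:(60+x/2.5,140+y/2.5)
print(plane(c,*q(552,207),.057),plane(c,*q(591,230),.046),plane(c,*q(591,212),.046))
E
python3 -m handwheel '[[0,[0,-0.07,0],[0,0,0]],[0,[0,-0.07,0],[0,0,0]]]' | grep -E 'pos|^force'
python3 -m handwheel '[[0,[0,-0.05,0],[0,0,0]],[0,[0,-0.05,0],[0,0,0]]]' | grep -E 'pos|^force'
python3 -m handwheel '[[0,[0,-0.05,0],[0,0,0]]]'| grep -E 'pos|^force'
```

```text
[0.49915193 0.05642496 0.057     ] [0.48768142 0.04729012 0.046     ] [0.49330389 0.04690791 0.046     ]
tool_pos: [0.5017, 0.0304, 0.112]
force: [-1.4, -1.5, 6.5]
tool_pos: [0.5018, 0.0324, 0.112]
force: [-0.8, -1.7, 7.1]
tool_pos: [0.5018, 0.0334, 0.112]
force: [-1.1, -1.4, 7.3]
```

```bash
for k in 1; do python3 -m handwheel '[[0,[0,-0.04,0],[0,0,0]],[0,[0,0,0],[0,0,0]]]' | grep -E 'pos|^force'
python3 -m handwheel '[[0,[0,-0.04,0],[0,0,0]],[0,[0,0,0],[0,0,0]]]' | grep -E 'pos|^force'
python3 -m handwheel '[[0,[0,-0.03,0],[0,0,0]],[0,[0,0,0],[0,0,0]]]' | grep -E 'pos|^force'
python3 -m handwheel '[[0,[0,-0.03,0],[0,0,0]],[0,[0,0,0],[0,0,0]]]' | grep -E 'pos|^force'; done
```

```text
tool_pos: [0.5019, 0.0345, 0.112]
force: [-1.8, -0.5, 6.6]
tool_pos: [0.5019, 0.0352, 0.112]
force: [-2.1, -1.1, 7.2]
tool_pos: [0.5019, 0.0357, 0.112]
force: [-0.2, -1.9, 6.1]
tool_pos: [0.502, 0.0363, 0.112]
force: [-0.6, -0.9, 7.2]
```

```bash
python3 -m handwheel '[[0,[0,-0.03,0],[0,0,0]],[0,[0,-0.03,0],[0,0,0]]]' | grep -E 'pos|^force'
python3 -m handwheel '[[0,[0,-0.03,0],[0,0,0]]]' | grep -E 'pos|^force'
python3 -m handwheel '[[0,[0,-0.03,0],[0,0,0]]]' | grep -E 'pos|^force'
```

```text
tool_pos: [0.502, 0.0374, 0.112]
force: [-0.9, -2.0, 7.2]
tool_pos: [0.502, 0.038, 0.112]
force: [-0.9, -0.9, 6.3]
tool_pos: [0.502, 0.0382, 0.112]
force: [-1.1, -3.1, 6.8]
```

Run:
```python
from h import *
from cell import r
c=r.camera_info('wrist');im=r.snapshot('wrist');go([0,0,0])
import pickle;pickle.dump(c,open('w5.pkl','wb'))
cv2.imwrite('pics/w5.png',cv2.resize(im[190:270,180:340,::-1],(800,400),interpolation=cv2.INTER_CUBIC))
```

```text
t 8.93 pos [0.502  0.0382 0.112 ] F [-1.8 -2.8  7.2] shift units [-24.99   3.03   5.59] open 0.0252
```

View pics/w5.png

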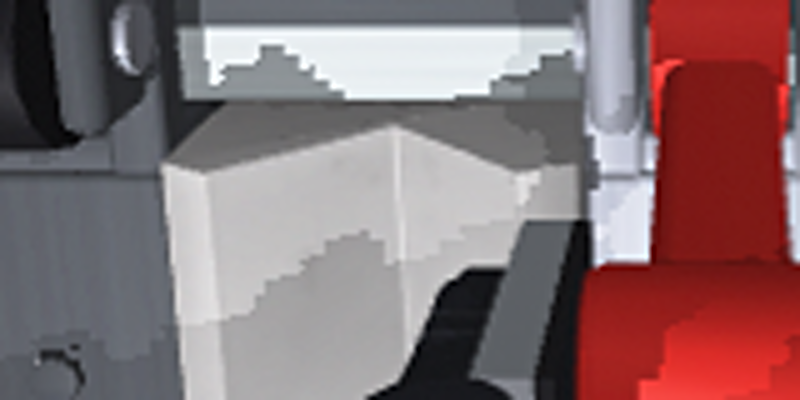

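The block's end (u≈297) and the stop's nose now meet, and the push force has risen to about 3 N. I'll press slightly more to confirm the contact is firm.

```bash
python3 -m handwheel '[[0,[0,-0.02,0],[0,0,0]]]' | grep -E 'pos|^force'
python3 -m handwheel '[[0,[0,-0.02,0],[0,0,0]]]' | grep -E 'pos|^force'
python3 -m handwheel '[[0,[0,0,0],[0,0,0]]]' | grep -E 'pos|^force'
```

```text
tool_pos: [0.5021, 0.0382, 0.112]
force: [-1.3, -3.9, 8.3]
tool_pos: [0.502, 0.0383, 0.112]
force: [-1.8, -4.3, 8.0]
tool_pos: [0.502, 0.0382, 0.1119]
force: [-1.3, -4.1, 8.2]
```

```bash
python3 -m handwheel '[[0,[0.34,0,-0.06],[0,0,0]],[0,[0.34,0,-0.055],[0,0,0]],[0,[0.34,0,0],[0,0,0]],[0,[0.34,0,0.01],[0,0,0]]]'
python3 -m handwheel '[[0,[0.34,0,0.055],[0,0,0]],[0,[0.33,0,0.08],[0,0,0]],[0,[0.32,0,0.11],[0,0,0]],[0,[0.31,0,0.14],[0,0,0]]]'
```

```text
t: 9.52
tool_pos: [0.5265, 0.0371, 0.1124]
eef_rot: [0.001, 1.0, -0.023, -0.003]
force: [-5.2, -2.5, -1.6]
opening: 0.0253
grasp_force: 27.2
t: 9.85
tool_pos: [0.5529, 0.0359, 0.1047]
eef_rot: [0.001, 1.0, -0.023, -0.003]
force: [-4.4, -3.4, 1.0]
opening: 0.0256
grasp_force: 26.9
```

```bash
python3 -m handwheel '[[0,[0.29,0,0.18],[0,0,0]],[0,[0.29,0,0.19],[0,0,0]],[0,[0.25,0,0.23],[0,0,0]],[0,[0.25,0,0.235],[0,0,0]]]'
python3 -m handwheel '[[0,[0.21,0,0.27],[0,0,0]],[0,[0.2,0,0.28],[0,0,0]],[0,[0.16,0,0.3],[0,0,0]],[0,[0.14,0,0.31],[0,0,0]]]'
```

```text
t: 10.18
tool_pos: [0.5758, 0.0349, 0.0883]
eef_rot: [0.001, 1.0, -0.023, -0.001]
force: [-2.8, -4.7, 2.4]
opening: 0.0256
grasp_force: 26.8
t: 10.52
tool_pos: [0.5915, 0.0343, 0.0658]
eef_rot: [0.001, 1.0, -0.023, 0.001]
force: [-0.3, -5.1, 5.9]
opening: 0.0255
grasp_force: 27.9
```

```bash
python3 -m handwheel '[[0,[0.1,0,0.33],[0,0,0]],[0,[0.09,0,0.33],[0,0,0]],[0,[0.04,0,0.34],[0,0,0]],[0,[0.02,0,0.34],[0,0,0]]]'
python3 -m handwheel '[[0,[0,0,0.12],[0,0,0]],[0,[0,0,0],[0,0,0]],[0,[0,0,0],[0,0,0]]]'
python3 -m handwheel '[[0,[0,0,0.12],[0,0,0]],[0,[0,0,0],[0,0,0]],[0,[0,0,0],[0,0,0]]]'
```

```text
t: 10.85
tool_pos: [0.5984, 0.0345, 0.0398]
eef_rot: [0.001, 1.0, -0.023, 0.003]
force: [3.0, -4.9, 6.6]
opening: 0.0253
grasp_force: 31.3
t: 11.1
tool_pos: [0.5985, 0.0348, 0.0372]
eef_rot: [0.001, 1.0, -0.023, 0.003]
force: [4.0, -5.2, 2.6]
opening: 0.0256
grasp_force: 31.6
t: 11.35
tool_pos: [0.5986, 0.0348, 0.035]
eef_rot: [0.0, 1.0, -0.023, 0.003]
force: [3.6, -3.7, 2.2]
opening: 0.0255
grasp_force: 32.0
```

```bash
python3 -m handwheel '[[0,[0,0,0.12],[0,0,0]],[0,[0,0,0],[0,0,0]],[0,[0,0,0],[0,0,0]]]'
python3 -m handwheel '[[0,[0,0,0.12],[0,0,0]],[0,[0,0,0],[0,0,0]],[0,[0,0,0],[0,0,0]]]'
python3 - <<'E'
from h import *
from cell import r
im=r.snapshot('scene');jm=r.snapshot('side')
f=lambda a:cv2.resize(a,(400,400),interpolation=cv2.INTER_CUBIC)
cv2.imwrite('pics/s2.png',np.hstack([f(im[180:300,290:410]),f(jm[160:280,290:410])])[:,:,::-1])
E
```

```text
t: 11.6
tool_pos: [0.5987, 0.0347, 0.0327]
eef_rot: [0.0, 1.0, -0.023, 0.003]
force: [3.9, -5.5, 3.2]
opening: 0.0252
grasp_force: 32.5
t: 11.85
tool_pos: [0.5986, 0.0342, 0.0301]
eef_rot: [0.001, 1.0, -0.023, 0.003]
force: [4.7, -4.7, 1.6]
opening: 0.0256
grasp_force: 32.9
```

View pics/s2.png

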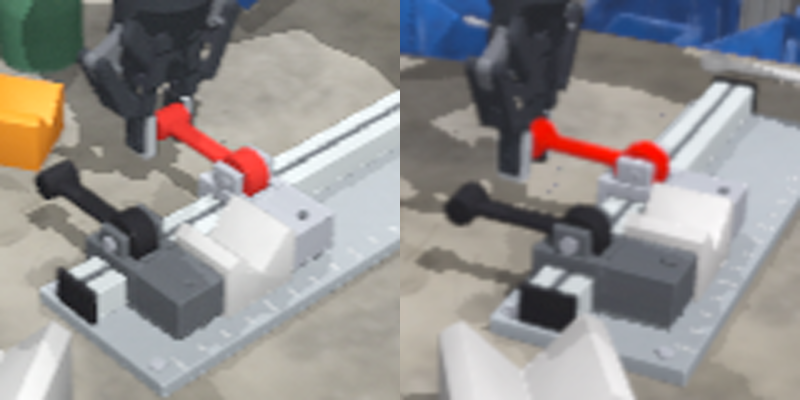

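The stop sits against the block and the red lever looks about parallel to the black one. The views are used up, so I'll release, rise and measure the knob height from the red masks.

```bash
python3 -m handwheel '[[0.55,[0,0,0],[0,0,0]],[0.55,[0,0,0],[0,0,0]],[0.55,[0,0,0],[0,0,0]],[0.55,[0,0,0],[0,0,0]]]'
python3 -m handwheel '[[0.55,[0,0,-1],[0,0,0]],[0.55,[0,0,-1],[0,0,0]],[0.55,[0,0,-1],[0,0,0]],[0.2,[0,0,-1],[0,0,0]],[0,[0,0,-1],[0,0,0]]]'
python3 - <<'E'
from h import *
from cell import r
C={}
for n in('scene','side','wrist'):
    c=r.camera_info(n);im=r.snapshot(n);C[n]=c
    h=cv2.cvtColor(im,cv2.COLOR_RGB2HSV)
    m=(((h[...,0]<6)|(h[...,0]>174))&(h[...,1]>150)&(h[...,2]>70)).astype('uint8')
    k,l,s,ce=cv2.connectedComponentsWithStats(m)
    for i in range(1,k):
        if s[i,4]>60:print(n,s[i],np.round(ce[i],1))
    print('pred',proj(c,np.array([.599,.0345,.052])),proj(c,np.array([.524,.038,.052])))
    if n!='wrist':
        for v in range(170,245,2):
            x=np.where(m[v,300:400])[0]
            if len(x):print(v,x.min()+300,x.max()+300,end='|')
        print()
go([0,0,0])
E
```

```text
t: 12.28
tool_pos: [0.5952, 0.0374, 0.0291]
eef_rot: [-0.0, 1.0, -0.021, -0.0]
force: [-0.8, 0.7, 0.5]
opening: 0.0467
grasp_force: 0.0
t: 12.7
tool_pos: [0.5951, 0.0373, 0.1301]
eef_rot: [-0.0, 1.0, -0.021, -0.0]
force: [0.7, -0.2, 0.9]
opening: 0.0232
grasp_force: 0.0
scene [334 211  36  28 271] [352.1 223.2]
scene [107 316  40  33 883] [126.  331.9]
pred [337.34906218 216.58849275] [359.78730705 230.51334752]
212 340 345|214 335 345|216 334 346|218 335 348|220 336 351|222 345 354|224 348 363|226 351 366|228 358 368|230 361 369|232 364 369|234 364 369|236 363 368|238 365 365|
side [325 196  45  18 255] [345.5 203.8]
side [ 125  346   53   47 1863] [150.9 369.7]
pred [325.99909867 201.70789121] [357.62105696 208.68692415]
196 331 334|198 328 335|200 326 337|202 326 364|204 326 367|206 328 369|208 350 369|210 367 369|212 367 369|
wrist [ 312  205   35  115 2274] [327.3 254.1]
pred [326.51006398 205.7368411 ] [325.89854784 292.14146306]
t 12.85 pos [0.5963 0.0373 0.1308] F [ 0.8  0.3 -0.7] shift units [-29.73   3.15   6.44] open 0.0014
```

Run:
```python
from h import *
from cell import r
a,b,w=[r.camera_info(n) for n in('scene','side','wrist')]
im=r.snapshot('wrist');h=cv2.cvtColor(im,cv2.COLOR_RGB2HSV)
m=(((h[...,0]<6)|(h[...,0]>174))&(h[...,1]>150)&(h[...,2]>70))
for v in range(204,322,5):
    x=np.where(m[v,250:400])[0]
    if len(x):print(v,x.min()+250,x.max()+250,end='|')
print(tri(a,(340.3,216.5),b,(331,201.3)))
for v in(216,220,224):print(tri(a,(340.3,216.5),w,(329.5,v)),tri(b,(331,201.3),w,(329.5,v)))
```

```text
204 314 343|209 312 345|214 311 345|219 311 345|224 311 345|229 313 343|234 321 325|239 321 325|244 321 325|249 321 325|254 321 325|259 321 325|264 321 325|269 321 325|274 321 325|279 321 325|284 321 325|289 321 325|294 321 325|299 321 325|304 321 325|309 321 325|314 321 326|319 318 330|(array([0.58721176, 0.03609458, 0.05723477]), np.float64(0.0024960793622086828))
(array([0.59102348, 0.0323066 , 0.05515437]), np.float64(0.0006088600526822553)) (array([0.58931863, 0.03159005, 0.05342166]), np.float64(0.002016836284896225))
(array([0.58897812, 0.03314641, 0.05678822]), np.float64(0.002433526411093745)) (array([0.5876759 , 0.03233561, 0.05446281]), np.float64(0.0006389312624126727))
(array([0.5869546 , 0.03398152, 0.05842479]), np.float64(0.004240660333436491)) (array([0.58605038, 0.03308529, 0.05553332]), np.float64(0.0032789968033523098))
```

```bash
python3 -m handwheel '[[0,[-0.3,0.15,0.6],[0,0,0]],[0,[0,0,1],[0,0,0]],[0,[0,0,0.9],[0,0,0]],[0,[0,0,0.5],[0,0,0]],[0,[0,0,0.1],[0,0,0]]]'
python3 -m handwheel '[[0,[0,0,0.1],[0,0,0]],[0,[0,0,0.1],[0,0,0]],[0,[0,0,0],[0,0,0]]]' |grep -E 'pos|force'
python3 -m handwheel '[[0,[0,0,0.1],[0,0,0]],[0,[0,0,0.1],[0,0,0]],[0,[0,0,0],[0,0,0]]]'|grep -E 'pos|force'
```

```text
t: 13.32
tool_pos: [0.5872, 0.034, 0.0642]
eef_rot: [0.0, 1.0, -0.022, -0.003]
force: [-0.3, 0.1, 0.2]
opening: 0.0002
grasp_force: 0.0
tool_pos: [0.5896, 0.0342, 0.0636]
force: [-0.1, -0.5, -0.3]
grasp_force: 0.0
tool_pos: [0.5903, 0.0343, 0.0614]
force: [-3.3, -0.9, 11.8]
grasp_force: 5.9
```

```bash
python3 -m handwheel '[[0,[0,0,0.1],[0,0,0]],[0,[0,0,0],[0,0,0]]]' |grep -E 'pos|force'
python3 -m handwheel '[[0,[0,0,0.05],[0,0,0]],[0,[0,0,0],[0,0,0]]]'|grep -E 'pos|force'
```

```text
tool_pos: [0.5905, 0.0344, 0.0608]
force: [-5.4, -1.9, 23.0]
grasp_force: 10.9
tool_pos: [0.5906, 0.0344, 0.0605]
force: [-9.1, -0.8, 26.1]
grasp_force: 13.2
```

```bash
python3 -m handwheel '[[0,[0,0,-0.5],[0,0,0]],[0,[0,0,-1],[0,0,0]],[0,[0,0,-1],[0,0,0]],[0,[0,0,-1],[0,0,0]],[0,[0,0,-1],[0,0,0]]]'
python3 -m handwheel '[[0,[0,0,-0.5],[0,0,0]],[0,[0,0,0],[0,0,0]],[0,[0,0,0],[0,0,0]],[0,[0,0,0],[0,0,0]]]' |grep -E 'pos|force|t:'
python3 -c "
from cell import r
print(r.close_job())"
```

```text
t: 14.57
tool_pos: [0.5894, 0.0341, 0.1477]
eef_rot: [0.0, 1.0, -0.022, 0.0]
force: [-0.2, -0.3, 0.3]
opening: 0.0001
grasp_force: 0.0
t: 14.9
tool_pos: [0.5886, 0.0338, 0.1552]
eef_rot: [0.0, 1.0, -0.022, -0.001]
force: [-0.2, -0.3, -0.1]
grasp_force: 0.0
the job is handed in; nothing more can be done
None
```

The red-lever stop was slid firmly up against the vee block, its lever pressed over to the back end stop, the arm lifted clear, and the job handed in at about 15 s; I didn't re-measure the nose-to-block contact after clamping.

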